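# Raise the sample hood's window to its mark

### The arm

A 6-joint arm with a two-finger parallel gripper is mounted at the origin on the work surface. World frame = base frame: x ahead of the robot, y to its left, z up, the work surface at z = 0. Lengths are in m, angles in rad, forces in N, time in s.
With the tool pointing down it reaches from about 0.375 to 0.975 m from the base axis. Payload 3.8 kg.
Tool frame: the origin (TCP) lies at the very end of the fingers, on their centre line; the grasp point (between the pads) lies 19 mm behind it (bot.grip_point_offset is the distance from the TCP to the grasp point, in m); z points along the fingers, x is the direction in which the jaws open and shut, and the axes are right-handed (so a half turn about z gives the same grasp; the last joint's range is limited). The gripper opens to 85 mm and grips with 20 to 120 N. Pads are 22 mm wide; open, the fingers measure 114 mm over their backs; the gripper's body (76 mm by 85 mm) begins 54 mm behind the grasp point. The pads swing forward as they close: fully open they stand 13 mm farther back than shut.
Start: joints at [-1.167, 0.264, 1.604, -0, 1.274, -0.037], TCP at [0.288, -0.61, 0.2] pointing down, gripper open.
Joint ranges: [-2.63, 2.63], [-0.94, 2.18], [0.31, 2.57], [-1.31, 4.45], [0, 2.66], [-2.55, 2.55]. Speed limits (rad/s): [2.57, 2.57, 3.14, 3.14, 3.14, 3.14].

### API

Orientations are given as a rotation vector (axis times angle).
In Python, from workcell import bot, read_camera gives the robot as it stands.
- The arm moves only by the tool arm_command, never from a script. Its argument "rows" is a list of rows, each an object with "delta_rot": the turn, a rotation vector about the tool's x, y, z in rad, a list of three; "xyz": the shift along the tool's x, y, z in m, a list of three; "gripper": the finger opening in m, from 0 to 0.0854. A call has 1 to 12 rows; each row shifts and turns the commanded pose from where the row before left it, along the tool's axes as they then stand; what a row does not reach is not made up. A row lasts 1/10 s, in which the tool goes at most 50 mm and 8.59 degrees, less where a joint would pass 70% of its speed; a pose out of reach is approached as far as the arm can. A call is refused whole if a number of a shift passes 0.05 or a number of a turn 0.15, either way. A call with a gripper value outside its range is refused whole. The fingers move at their own pace and stop on an object; "force" is the grip in N (left out, the last holds). Time passes only in rows, so rows that do not move let the fingers close. It gives the time, the measured TCP pose, the force and the opening at its end, in the units of the state.
- bot.read_state(): the state, without advancing time (a new reading comes with each control period).
- read_camera(name): name is "scene" or "top"; returns a dict with "pixels" (400x640x3 uint8, red, green, blue), "range_z" (400x640 float32, m along the optical axis (not along the pixel's ray), 0 where there is no reading), "intrinsics" (3x3 intrinsics, pixels), "camera_from_world" (4x4, takes a point from world to camera coordinates). Camera axes: x right, y up, looking along -z (the intrinsics and any distortion apply to the point x, -y, -z); pixel columns grow to the right and rows downward; lengths in m; the calibration is good to about 2 mm. A picture is of the moment at which its call begins.
- bot.finish_job(): hands the job in, once; it reports no verdict.
The state is a dict: "time": time; "q": joint angles; "joint_vel": joint speeds; "joint_torque": joint torques, N m; "tool_pos": TCP position; "tcp_rot": TCP orientation; "wrist_force": force on the tool from outside, world axes, zero at the start; "torque": the same for the moment, N m; "width": opening from 0.0 (shut) to 1.0 (fully open).
Only numpy, scipy, OpenCV 4.12 (cv2) and the standard library are available. Lean on these libraries where they do the work, as an engineer would, in place of code of your own. Each camera call takes 0.05 s, during which the arm holds its last target.

### The job

Push the sloping clear window of the bench hood up from beneath its blue lip, using the fingertips or the outside of the fingers, until the lip is level with the red markers on the columns beside it, then take the hand away so that the window stays there by itself. Do not grip the lip between the fingers, and leave the red markers, the amber bottle, the tip box and the tube rack where they stand.

Things in the scene. Friction and masses are not known exactly. Their poses are not given: they have to be found in the camera images.
- hood: Fixed beige bench hood, 420 mm wide, 300 mm deep, 294 mm high. Origin on the bench at the middle of its front foot; x from the front (robot side) to the back, y to its left column, z up. Its front slopes back at 45 degrees from the horizontal: in this frame up the slope is (0.707, 0, 0.707) and out of the pane, towards the robot, is (-0.707, 0, 0.707).
- front_foot (a point): Foot of the sloping front, 20 mm above the hood's origin, axes as the hood's; the pane's outer plane passes through it. Guide columns 40 mm wide are centred 190 mm to either side and stand 7 mm proud of that plane. A fixed sill covers the lowest 50 mm of the slope, 9 mm behind the plane; between sill and window the front is open.
- sash (a joint): How far the window has slid up the slope, m, 0 (lowest, lip line 85 mm up the slope from the foot) to 0.18. Counterweighted: it stays wherever it is left and takes about 1.5 to 4 N to slide, up or down.
- lip_line (a point): The blue lip along the lower edge of the clear window. This point lies midway along the lip, in the pane's outer plane, on the lip's middle line; x up the slope, y along the lip to the hood's left, z out of the pane. The whole lip is 330 mm long (y), 14 mm thick (x from -7 to +7 mm) and sticks out to z = 35 mm; its underside is x = -7 mm.
- mark (a joint): Where the pair of red markers sits on the columns, m up the slope, on the same scale as joint sash: the lip is level with the markers when both values are equal.
- mark_point (a point): Middle of the left red marker's outer face. The markers are two red clips, one on each guide column (hood y = +200 and -200 mm), always at the same height, each 12 mm high along the slope, 64 mm wide and 14 mm thick; they slide if pushed. Axes as the lip's (x up the slope); this point is 21.5 mm out of the pane's plane.
- reagent_mid (a point): Centre of a loose amber bottle with white cap, 42 mm across, 85 mm high, standing on the bench beside one end of the hood. Leave alone.
- tipbox_mid (a point): Centre of a loose tip box, grey with orange top, 115 x 78 mm, 58 mm high with its tips, standing on the bench beside the other end of the hood. Leave alone.
- tuberack_mid (a point): Centre of a loose orange tube rack, 70 x 190 mm, 74 mm high with its tubes (this point 24 mm above its underside), standing inside the hood behind the window. Leave alone.

How it is judged:
By the outcome, as a careful person would: the job done as asked, in the order asked, and still so for the second after the job is handed in, with the robot touching nothing.
It also fails if it takes over 34 s, if anything falls off the work surface, if the arm or the gripper's body presses on something with over 40 N, if the wrist force passes 120 N, or if a joint passes its speed limit or range.

## Working session

There is one attempt and no reset: what is moved stays moved. The work goes in short steps, Python scripts to look and compute and a tool call to move; the robot and the scene stay as the last step left them, time stands still between calls to the robot, and variables do not carry over. Pictures are saved under pics/ and viewed, and the job is handed in when it is done.

Besides the shell and the picture viewer there is one more tool, called after "Call:" in YAML: its name, and indented under it one key for each argument. arm_command: Moves the arm, as the interface text tells. Its arguments: {"type":"object","properties":{"rows":{"type":"array","items":{"type":"object","properties":{"delta_rot":{"type":"array","items":{"type":"number"}},"xyz":{"type":"array","items":{"type":"number"}},"gripper":{"type":"number"}}}},"force":{"type":"number"}},"required":["rows"]}

```bash
ls; mkdir -p pics; python3 - <<'E'
from workcell import bot, read_camera
import cv2, numpy as np
for n in("scene","top"):
    c=read_camera(n); cv2.imwrite(f"pics/{n}0.png",c["pixels"][:,:,::-1]); np.savez(f"pics/{n}0.npz",**c)
    print(c["intrinsics"],c["camera_from_world"])
print(bot.read_state())
E
```

```text
pics
[[501.4199706    0.         319.82498931]
 [  0.         501.4199706  197.28501713]
 [  0.           0.           1.        ]] [[-6.68912089e-01  7.43340056e-01 -1.47585269e-03  3.76922284e-01]
 [-4.60006597e-01 -4.12386564e-01  7.86340418e-01  2.34363964e-01]
 [ 5.83909708e-01  5.26671513e-01  6.17791688e-01 -1.49190502e+00]
 [ 0.00000000e+00  0.00000000e+00  0.00000000e+00  1.00000000e+00]]
[[407.41714908   0.         317.0220405 ]
 [  0.         407.41714908 191.68129285]
 [  0.           0.           1.        ]] [[-0.01020934 -0.99977706  0.01848214  0.01605753]
 [ 0.99756807 -0.00890888  0.06912732 -0.59932078]
 [-0.06894726  0.01914294  0.99743663 -1.18318956]
 [ 0.          0.          0.          1.        ]]
{'time': 0.1, 'q': array([-1.16687821e+00,  2.64678648e-01,  1.60527889e+00,  1.69509254e-05,
        1.27373052e+00, -3.69038940e-02]), 'joint_vel': array([-0.00088059, -0.00241849, -0.00441322,  0.00087238, -0.000839  ,
        0.00087525]), 'joint_torque': array([ 9.00281284e-04, -5.16707253e+01, -3.68588841e+01, -6.75085630e-05,
        6.24021210e-03,  1.64065131e-05]), 'tool_pos': array([ 0.28771501, -0.60977394,  0.19856367]), 'tcp_rot': array([-2.65235646,  1.68138793,  0.00269758]), 'wrist_force': array([-0.18792026, -0.3654146 , -0.24850896]), 'torque': array([ 0.01731795, -0.00135452, -0.03735497]), 'width': 1.0039534187772612}
```

View pics/scene0.png

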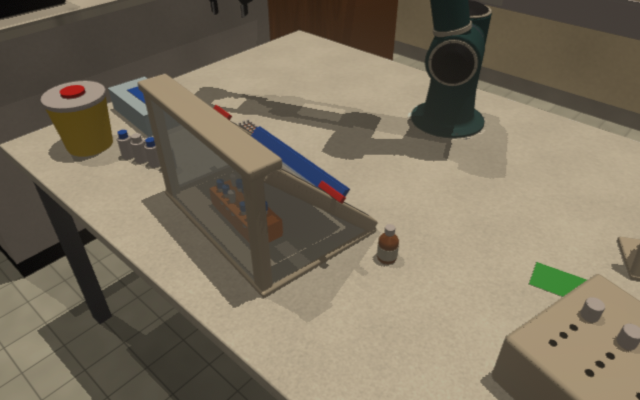

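View pics/top0.png

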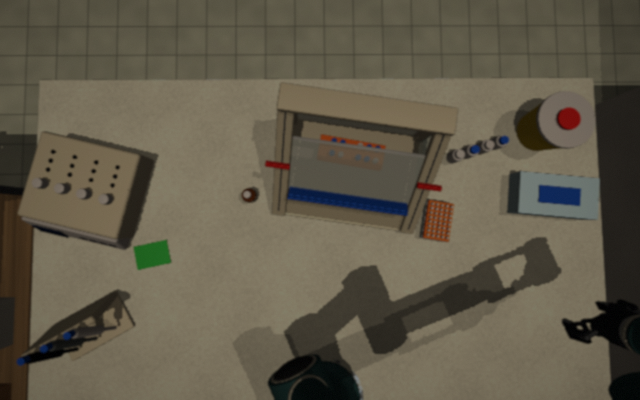

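The top view shows the hood centred near (365,155), with the blue lip from (290,197) to (408,209). The red markers are at (277,165) and (428,187), the bottle at (250,194) and the tip box at (437,220). I'll enlarge both views.

```bash
python3 - <<'E'
import cv2
a=cv2.imread("pics/top0.png")[75:250,235:475]; cv2.imwrite("pics/top0c.png",cv2.resize(a,None,fx=3.3,fy=3.3,interpolation=cv2.INTER_CUBIC))
a=cv2.imread("pics/scene0.png")[70:300,130:410]; cv2.imwrite("pics/scene0c.png",cv2.resize(a,None,fx=2.6,fy=2.6,interpolation=cv2.INTER_CUBIC))
E
```

```text
(no output)
```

View pics/top0c.png

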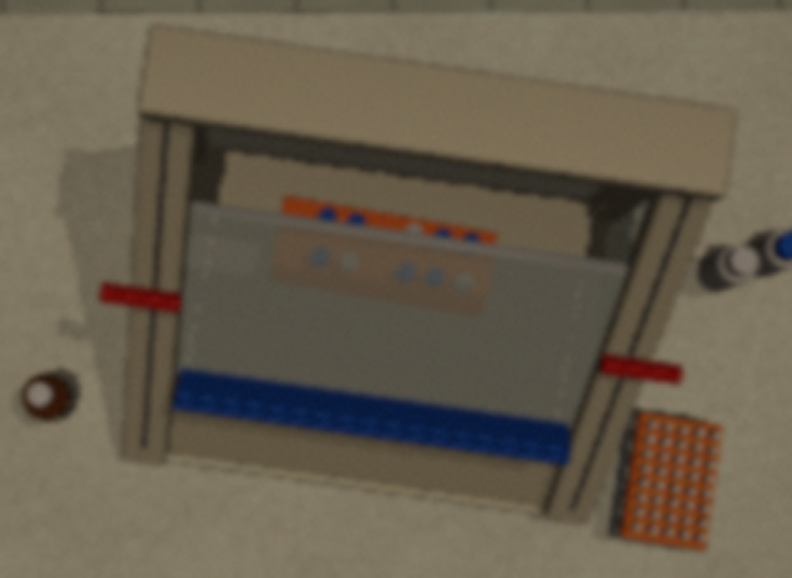

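View pics/scene0c.png

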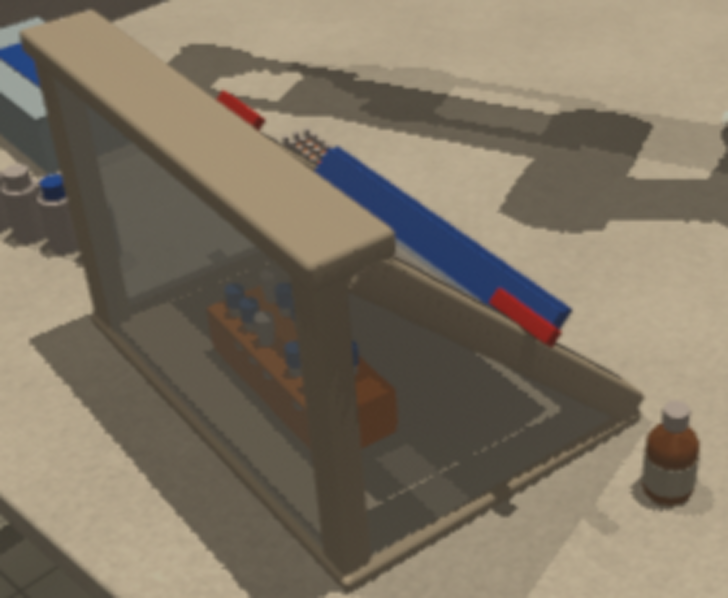

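```bash
cat > h.py <<'E'
import numpy as np, cv2
from scipy.optimize import least_squares
S=np.sqrt(.5)
Rs=np.array([[S,0,-S],[0,1,0],[S,0,S]])  # slope axes -> hood
def hoodR(a): c,s=np.cos(a),np.sin(a); return np.array([[c,-s,0],[s,c,0],[0,0,1]])
def s2w(p,P):  # slope coords (from front foot) -> world
    x,y,a=p[:3]
    return (np.atleast_2d(P)@Rs.T+[0,0,.02])@hoodR(a).T+[x,y,0]
def w2s(p,W):
    x,y,a=p[:3]
    return ((np.atleast_2d(W)-[x,y,0])@hoodR(a)-[0,0,.02])@Rs
def proj(c,W):
    T=c["camera_from_world"];q=W@T[:3,:3].T+T[:3,3];K=c["intrinsics"]
    return np.c_[K[0,0]*q[:,0]/-q[:,2]+K[0,2],K[1,1]*-q[:,1]/-q[:,2]+K[1,2]]
def unproj(c,u,v,z=None):
    K=c["intrinsics"];T=c["camera_from_world"]
    z=c["range_z"][v,u] if z is None else z
    q=np.c_[(u-K[0,2])/K[0,0]*z,-(v-K[1,2])/K[1,1]*z,-z]
    return (q-T[:3,3])@T[:3,:3]
def box(c,h): return np.array([[c[0]+i*h[0],c[1]+j*h[1],c[2]+k*h[2]] for i in(-1,1) for j in(-1,1) for k in(-1,1)])
def masks(c):
    h=cv2.cvtColor(c["pixels"],cv2.COLOR_RGB2HSV);H,Sx,V=[h[...,i].astype(int) for i in range(3)]
    red=((H<6)|(H>172))&(Sx>170)&(V>60); blue=(H>105)&(H<130)&(Sx>150)&(V>50)
    return red,blue
E
python3 - <<'E'
from h import *
for n in("top","scene"):
    c=dict(np.load(f"pics/{n}0.npz"))
    for nm,m in zip(("red","blue"),masks(c)):
        k,l,st,_=cv2.connectedComponentsWithStats(m.astype(np.uint8))
        for i in range(1,k):
            if st[i,4]<25: continue
            v,u=np.where(l==i); W=unproj(c,u,v); ok=c["range_z"][v,u]>0
            print(n,nm,st[i],ok.mean().round(2),np.median(W[ok],0).round(3) if ok.any() else "",cv2.boxPoints(cv2.minAreaRect(np.c_[u,v].astype(np.float32))).round(1).tolist())
E
```

```text
top red [558 108  22  21 373] 1.0 [ 0.78  -0.658  0.165] [[558.0, 108.0], [579.0, 108.0], [579.0, 128.0], [558.0, 128.0]]
top red [266 161  24   8 123] 0.98 [0.659 0.114 0.172] [[265.3999938964844, 165.89999389648438], [266.20001220703125, 160.60000610351562], [289.3999938964844, 163.89999389648438], [288.70001220703125, 169.1999969482422]]
top red [417 183  24   8 121] 1.0 [ 0.599 -0.275  0.172] [[416.6000061035156, 187.5], [417.3999938964844, 182.1999969482422], [440.5, 185.5], [439.70001220703125, 190.8000030517578]]
top blue [500 137   8   7  43] 0.98 [ 0.74  -0.524  0.077] [[500.0, 137.0], [507.0, 137.0], [507.0, 143.0], [500.0, 143.0]]
top blue [471 146   9   7  49] 0.98 [ 0.714 -0.441  0.076] [[471.0, 152.0], [471.0, 146.0], [479.0, 146.0], [479.0, 152.0]]
top blue [539 186  41  19 630] 0.99 [ 0.58  -0.68   0.073] [[538.5999755859375, 200.89999389648438], [540.0999755859375, 185.3000030517578], [579.7999877929688, 188.89999389648438], [578.4000244140625, 204.5]]
top blue [ 288  188  119   27 1316] 1.0 [ 0.567 -0.07   0.114] [[287.3999938964844, 197.89999389648438], [289.0, 187
[... 979 characters left out ...]
6875, 186.10000610351562], [321.79998779296875, 180.5], [344.3999938964844, 196.6999969482422], [340.3999938964844, 202.3000030517578]]
scene blue [129  87  15  14  92] 0.99 [ 0.592 -0.699  0.071] [[128.8000030517578, 90.30000305175781], [133.3000030517578, 84.19999694824219], [147.10000610351562, 94.5999984741211], [142.5, 100.5999984741211]]
scene blue [ 253  128   94   65 1212] 1.0 [ 0.572 -0.062  0.11 ] [[249.8000030517578, 138.39999389648438], [258.3999938964844, 126.0999984741211], [346.79998779296875, 187.89999389648438], [338.20001220703125, 200.1999969482422]]
scene blue [146 138   8   4  25] 1.0 [ 0.715 -0.439  0.075] [[146.0, 141.0], [146.0, 138.0], [153.0, 138.0], [153.0, 141.0]]
```

```bash
cat > fit.py <<'E'
from h import *
def sdf(P,c,h):
    q=np.abs(P-c)-h
    return np.linalg.norm(np.maximum(q,0),axis=1)+np.minimum(q.max(1),0)
def rect(P):
    (cx,cy),(w,h),a=cv2.minAreaRect(P.astype(np.float32))
    if w<h: w,h,a=h,w,a+90
    return np.array([cx,cy,w,h,np.radians((a+90)%180-90)*w/2])
LIPH=[.007,.165,.0175]; MH=[.006,.032,.007]
def fit(cams,use_depth=True,p0=(.5,-.08,-.15,.0,.12),verbose=True):
    obs=[]
    for c in cams:
        for nm,m in zip("rb",masks(c)):
            k,l,st,ce=cv2.connectedComponentsWithStats(m.astype(np.uint8))
            for i in range(1,k):
                if st[i,4]<50: continue
                v,u=np.where(l==i);z=c["range_z"][v,u]; W=unproj(c,u[z>0],v[z>0])
                md=np.median(W,0)
                if not(.45<md[0]<.75 and -.33<md[1]<.2): continue
                if nm=="b" and st[i,4]<400: continue
                kind="L" if nm=="b" else("M+" if md[1]>-.1 else "M-")
                r=rect(np.c_[u,v]);r[2:4]+=1
                obs.append((c,kind,r,W))
    def cen(p,k): return {"L":[.085+p[3],0,.0175],"M+":[.085+p[4],.2,.0145],"M-":[.085+p[4],-.2,.0145]}[k]
    def res(p,parts=False):
        o=[]
        for c,k,r,W in obs:
            h=LIPH if k=="L" else MH
            rr=rect(proj(c,s2w(p,box(cen(p,k),h))))
            w=np.array([1,1,.5,.5,1]); 
            if c.get("occl"): w=w*0
            o.append(w*(rr-r))
            if use_depth: o.append(sdf(w2s(p,W),np.array(cen(p,k)),np.array(h))/.002/np.sqrt(len(W)))
            if parts: print(k,(rr-r).round(2), (sdf(w2s(p,W),np.array(cen(p,k)),np.array(h)).mean()*1000).round(2))
        return np.concatenate(o)
    s=least_squares(res,p0,loss="soft_l1",x_scale=[.01,.01,.05,.01,.01],diff_step=1e-4)
    if verbose: res(s.x,True)
    return s.x
E
python3 - <<'E'
from fit import *
t=dict(np.load("pics/top0.npz"));s=dict(np.load("pics/scene0.npz"))
for cs in([t],[t,s]):
  for d in(True,False):
    print(fit(cs,d,verbose=len(cs)==2).round(4))
E
```

```text
[ 0.5077 -0.0622 -0.1509  0.0176  0.1058]
[ 0.5163 -0.0643 -0.151   0.006   0.0941]
M+ [-0.37 -0.23  0.78  0.57  0.13] 0.69
M- [ 0.22 -0.07  2.04  0.55  0.22] 0.84
L [0.66 0.32 1.43 0.25 0.16] 0.26
M- [-0.17  0.6   3.29  1.58  1.14] -0.09
M+ [ 0.05 -0.19  2.56  0.21  1.12] -0.45
L [ 0.28 -0.16  4.95  1.36  1.61] -1.07
[ 0.5081 -0.0628 -0.1512  0.0166  0.105 ]
M+ [-0.31 -0.12  0.77  0.57  0.13] 0.94
M- [0.23 0.03 2.03 0.54 0.22] 1.08
L [0.73 0.26 1.43 0.25 0.16] 0.15
M- [-0.1   0.69  3.28  1.58  1.14] 0.29
M+ [ 0.08 -0.13  2.55  0.2   1.12] -0.08
L [ 0.16 -0.19  4.94  1.36  1.61] -1.23
[ 0.5082 -0.0629 -0.1512  0.0167  0.1045]
```

```bash
cat > nav.py <<'E'
from fit import *
from scipy.spatial.transform import Rotation as R
P=np.array([.508,-.0627,-.1511,.0167,.1047])
def target(sgn=1):
    A=hoodR(P[2])@Rs; z=-A[:,2]; x=sgn*A[:,1]
    return np.c_[x,np.cross(z,x),z]
def rel(st,s,y,zs,sgn):
    Rc=R.from_rotvec(st["tcp_rot"]).as_matrix(); Rt=target(sgn)
    d=s2w(P,[s,y,zs])[0]
    return R.from_matrix(Rc.T@Rt).as_rotvec(), Rc.T@(d-st["tool_pos"]), d
def show(st):
    print("t",round(st["time"],2),"slope pos",w2s(P,st["tool_pos"])[0].round(4),"F slope",(st["wrist_force"]@(hoodR(P[2])@Rs)).round(2),"q",st["q"].round(2),"w",round(st["width"],2))
E
python3 - <<'E'
from nav import *
from workcell import bot
st=bot.read_state(); show(st); print([a for a in dir(bot) if a[0]!="_"])
Rc=R.from_rotvec(st["tcp_rot"]).as_matrix(); print(Rc.round(2))
for s in(1,-1):
    print(s,target(s).round(2).tolist(),*[a.round(3) for a in rel(st,.07,0,.12,s)])
E
```

```text
t 0.1 slope pos [ 0.0305 -0.574   0.222 ] F slope [-0.27 -0.39 -0.08] q [-1.17  0.26  1.61  0.    1.27 -0.04] w 1.0
['MotionError', 'finish_job', 'grip_point_offset', 'read_state']
[[ 0.43 -0.9  -0.  ]
 [-0.9  -0.43  0.  ]
 [-0.   -0.   -1.  ]]
1 [[0.15, 0.7, 0.7], [0.99, -0.11, -0.11], [0.0, 0.71, -0.71]] [-0.303  0.988 -2.382] [-0.42  -0.403  0.045] [ 0.473 -0.057  0.154]
-1 [[-0.15, -0.7, 0.7], [-0.99, 0.11, -0.11], [-0.0, -0.71, -0.71]] [0.762 0.234 0.56 ] [-0.42  -0.403  0.045] [ 0.473 -0.057  0.154]
```

Call:
arm_command:
  rows:
    - {"xyz": [-0.018, -0.017, 0], "delta_rot": [0, 0, 0], "gripper": 0}
    - {"xyz": [-0.018, -0.017, 0], "delta_rot": [0, 0, 0], "gripper": 0}
    - {"xyz": [-0.018, -0.017, 0], "delta_rot": [0, 0, 0], "gripper": 0}
    - {"xyz": [-0.018, -0.017, 0], "delta_rot": [0, 0, 0], "gripper": 0}
    - {"xyz": [-0.018, -0.017, 0], "delta_rot": [0, 0, 0], "gripper": 0}
    - {"xyz": [-0.018, -0.017, 0], "delta_rot": [0, 0, 0], "gripper": 0}
    - {"xyz": [-0.018, -0.017, 0], "delta_rot": [0, 0, 0], "gripper": 0}
    - {"xyz": [-0.018, -0.017, 0], "delta_rot": [0, 0, 0], "gripper": 0}
    - {"xyz": [-0.018, -0.017, 0], "delta_rot": [0, 0, 0], "gripper": 0}
    - {"xyz": [-0.018, -0.017, 0], "delta_rot": [0, 0, 0], "gripper": 0}
    - {"xyz": [-0.018, -0.017, 0], "delta_rot": [0, 0, 0], "gripper": 0}
    - {"xyz": [-0.018, -0.017, 0], "delta_rot": [0, 0, 0], "gripper": 0}

```text
time: 1.3
tool_pos: [0.3802, -0.3268, 0.1993]
tcp_rot: [-2.653, 1.682, 0.001]
wrist_force: [0.9, 0.2, 0.2]
width: 0.003
```

Call:
arm_command:
  rows:
    - {"xyz": [-0.017, -0.016, 0], "delta_rot": [0, 0, 0.06], "gripper": 0}
    - {"xyz": [-0.017, -0.016, 0], "delta_rot": [0, 0, 0], "gripper": 0}
    - {"xyz": [-0.017, -0.016, 0], "delta_rot": [0, 0, 0], "gripper": 0}
    - {"xyz": [-0.017, -0.016, 0], "delta_rot": [0, 0, 0], "gripper": 0}
    - {"xyz": [-0.017, -0.016, 0], "delta_rot": [0, 0, 0], "gripper": 0}
    - {"xyz": [-0.017, -0.016, 0], "delta_rot": [0, 0, 0], "gripper": 0}
    - {"xyz": [-0.017, -0.016, 0], "delta_rot": [0, 0, 0], "gripper": 0}
    - {"xyz": [-0.017, -0.016, 0], "delta_rot": [0, 0, 0], "gripper": 0}
    - {"xyz": [0, 0, 0], "delta_rot": [0, 0, 0.1], "gripper": 0}
    - {"xyz": [0, 0, 0], "delta_rot": [0, 0, 0.1], "gripper": 0}
    - {"xyz": [0, 0, 0], "delta_rot": [0, 0, 0.1], "gripper": 0}
    - {"xyz": [0, 0, 0], "delta_rot": [0, 0, 0.1], "gripper": 0}

```text
time: 2.5
tool_pos: [0.4469, -0.1535, 0.1993]
tcp_rot: [2.195, -2.246, -0.001]
wrist_force: [0.9, -0.7, -0.1]
width: -0.001
```

```bash
python3 - <<'E'
from nav import *
from workcell import bot
st=bot.read_state(); show(st); print(st["tool_pos"],*[a.round(3) for a in rel(st,.07,0,.12,-1)])
E
```

```text
t 2.5 slope pos [ 0.0937 -0.0989  0.1598] F slope [ 0.65 -0.55 -0.74] q [-0.38 -0.13  2.02 -0.    1.25  1.21] w -0.0
[ 0.44691213 -0.15345476  0.19927531] [0.785 0.051 0.121] [-0.097 -0.024  0.045] [ 0.473 -0.057  0.154]
```

Call:
arm_command:
  rows:
    - {"xyz": [-0.02, -0.005, 0], "delta_rot": [0, 0, 0.03], "gripper": 0}
    - {"xyz": [-0.02, -0.005, 0], "delta_rot": [0, 0, 0.03], "gripper": 0}
    - {"xyz": [-0.02, -0.005, 0], "delta_rot": [0, 0, 0.03], "gripper": 0}
    - {"xyz": [-0.02, -0.005, 0], "delta_rot": [0, 0, 0.03], "gripper": 0}
    - {"xyz": [-0.017, -0.003, 0], "delta_rot": [0, 0, 0.01], "gripper": 0}
    - {"xyz": [0, 0, 0], "delta_rot": [0.1, 0, 0], "gripper": 0}
    - {"xyz": [0, 0, 0], "delta_rot": [0.1, 0, 0], "gripper": 0}
    - {"xyz": [0, 0, 0], "delta_rot": [0.1, 0, 0], "gripper": 0}
    - {"xyz": [0, 0, 0], "delta_rot": [0.1, 0, 0], "gripper": 0}
    - {"xyz": [0, 0, 0], "delta_rot": [0.1, 0, 0], "gripper": 0}
    - {"xyz": [0, 0, 0], "delta_rot": [0.1, 0, 0], "gripper": 0}
    - {"xyz": [0, 0, 0], "delta_rot": [0.1, 0, 0], "gripper": 0}

```text
time: 3.7
tool_pos: [0.4774, -0.0588, 0.1997]
tcp_rot: [-1.689, 1.962, -0.721]
wrist_force: [0.1, 0.2, 0.1]
width: -0.002
```

```bash
python3 - <<'E'
from nav import *
from workcell import bot
st=bot.read_state(); show(st); print(st["tool_pos"],*[a.round(3) for a in rel(st,.07,0,.12,-1)])
E
```

```text
t 3.7 slope pos [ 0.1053 -0.0007  0.1489] F slope [0.14 0.2  0.03] q [-0.2  -0.64  2.52  0.06  0.56  1.48] w -0.0
[ 0.47740243 -0.05878256  0.19974751] [0.081 0.001 0.001] [-0.001  0.033  0.032] [ 0.473 -0.057  0.154]
```

Call:
arm_command:
  rows:
    - {"xyz": [0, 0, 0.02], "delta_rot": [0.04, 0, 0], "gripper": 0}
    - {"xyz": [0, 0, 0.02], "delta_rot": [0.041, 0, 0], "gripper": 0}
    - {"xyz": [0, 0.012, 0.015], "delta_rot": [0, 0, 0], "gripper": 0}
    - {"xyz": [0, 0.012, 0.015], "delta_rot": [0, 0, 0], "gripper": 0}
    - {"xyz": [0, 0.012, 0.01], "delta_rot": [0, 0, 0], "gripper": 0}
    - {"xyz": [0, 0, 0], "delta_rot": [0, 0, 0], "gripper": 0}

```text
time: 4.3
tool_pos: [0.5244, -0.0647, 0.126]
tcp_rot: [-1.659, 1.928, -0.765]
wrist_force: [-0.2, -0.7, -0.8]
width: 0.002
```

```bash
python3 - <<'E'
from nav import *
from workcell import bot,read_camera
st=bot.read_state(); show(st); print(st["tool_pos"],*[a.round(3) for a in rel(st,.07,0,.012,-1)])
for n in("scene","top"):
    c=read_camera(n); cv2.imwrite(f"pics/{n}1.png",c["pixels"][:,:,::-1]); np.savez(f"pics/{n}1.npz",**c)
a=cv2.imread("pics/top1.png")[75:250,235:475]; cv2.imwrite("pics/top1c.png",cv2.resize(a,None,fx=3.3,fy=3.3,interpolation=cv2.INTER_CUBIC))
a=cv2.imread("pics/scene1.png")[40:270,170:450]; cv2.imwrite("pics/scene1c.png",cv2.resize(a,None,fx=2.6,fy=2.6,interpolation=cv2.INTER_CUBIC))
E
```

```text
t 4.3 slope pos [0.0866 0.0004 0.0632] F slope [-0.64 -0.75 -0.49] q [-0.19 -0.4   2.57  0.12  0.22  1.42] w 0.0
[ 0.52442766 -0.06474811  0.1259647 ] [0.03  0.001 0.001] [0.    0.015 0.052] [ 0.549 -0.069  0.078]
```

View pics/top1c.png

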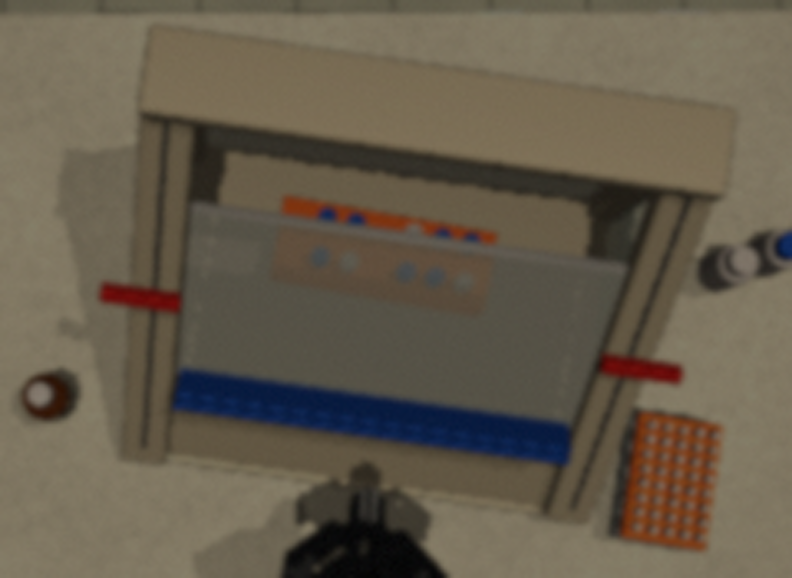

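View pics/scene1c.png

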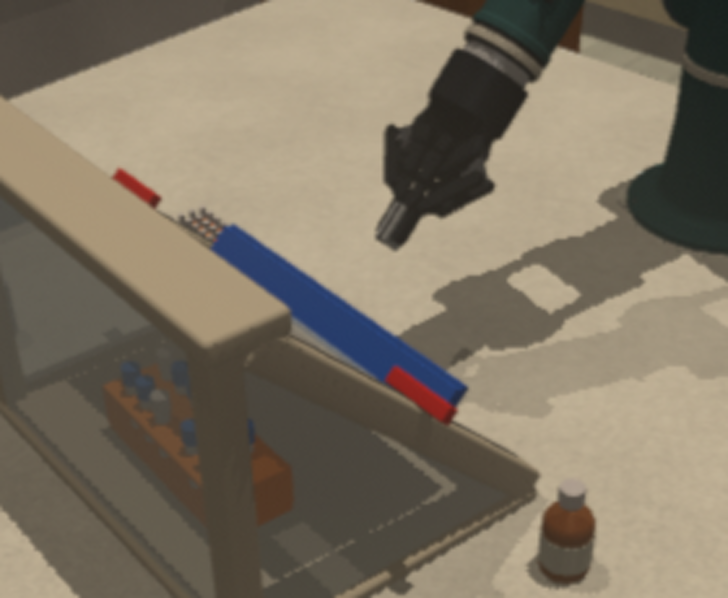

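The top view shows the fingertips at crop (365,475), below the lip and centred. The window and markers haven't moved. The elbow is at its range limit, so I'll make the tool a bit steeper before entering.

Call:
arm_command:
  rows:
    - {"xyz": [0, 0, 0], "delta_rot": [-0.06, 0, 0], "gripper": 0}
    - {"xyz": [0, 0, 0], "delta_rot": [-0.06, 0, 0], "gripper": 0}
    - {"xyz": [0, 0, 0], "delta_rot": [-0.05, 0, 0], "gripper": 0}
    - {"xyz": [0, 0, 0], "delta_rot": [0, 0, 0], "gripper": 0}

```text
time: 4.8
tool_pos: [0.5278, -0.0655, 0.1315]
tcp_rot: [-1.752, 2.036, -0.625]
wrist_force: [0.1, 0.3, 0.8]
width: 0.0
```

```bash
python3 - <<'E'
from nav import *
from workcell import bot,read_camera
st=bot.read_state(); show(st)
for s,z in((.066,.045),(.066,.014)): print(st["tool_pos"],*[a.round(3) for a in rel(st,s,0,z,-1)])
E
```

```text
t 4.8 slope pos [0.093  0.0002 0.0647] F slope [0.62 0.35 0.49] q [-0.18 -0.33  2.44  0.04  0.44  1.51] w 0.0
[ 0.52775966 -0.06550106  0.13151617] [ 0.191 -0.     0.002] [0.    0.023 0.025] [ 0.523 -0.065  0.098]
[ 0.52775966 -0.06550106  0.13151617] [ 0.191 -0.     0.002] [0.    0.017 0.055] [ 0.544 -0.068  0.077]
```

Call:
arm_command:
  rows:
    - {"xyz": [0, 0.008, 0.008], "delta_rot": [0, 0, 0], "gripper": 0}
    - {"xyz": [0, 0.008, 0.008], "delta_rot": [0, 0, 0], "gripper": 0}
    - {"xyz": [0, 0.007, 0.009], "delta_rot": [0, 0, 0], "gripper": 0}
    - {"xyz": [0, 0, 0], "delta_rot": [0, 0, 0], "gripper": 0}

```text
time: 5.2
tool_pos: [0.516, -0.0635, 0.0897]
tcp_rot: [-1.759, 2.044, -0.613]
wrist_force: [-0.8, 0.3, -0.4]
width: -0.001
```

```bash
python3 - <<'E'
from nav import *
from workcell import bot,read_camera
st=bot.read_state(); show(st)
for s,z in((.066,.045),(.066,.014)): print(st["tool_pos"],*[a.round(3) for a in rel(st,s,0,z,-1)])
E
```

```text
t 5.2 slope pos [0.055  0.0004 0.0436] F slope [-0.85  0.15  0.34] q [-0.18 -0.29  2.49  0.05  0.36  1.49] w -0.0
[ 0.51603086 -0.06348229  0.08971904] [0.203 0.    0.001] [ 0.    -0.01  -0.004] [ 0.523 -0.065  0.098]
[ 0.51603086 -0.06348229  0.08971904] [0.203 0.    0.001] [ 0.    -0.017  0.027] [ 0.544 -0.068  0.077]
```

Call:
arm_command:
  rows:
    - {"xyz": [0, -0.005, 0.009], "delta_rot": [0, 0, 0], "gripper": 0}
    - {"xyz": [0, -0.005, 0.009], "delta_rot": [0, 0, 0], "gripper": 0}
    - {"xyz": [0, -0.006, 0.009], "delta_rot": [0, 0, 0], "gripper": 0}
    - {"xyz": [0, 0, 0], "delta_rot": [0, 0, 0], "gripper": 0}

```text
time: 5.6
tool_pos: [0.5479, -0.0684, 0.0801]
tcp_rot: [-1.755, 2.04, -0.619]
wrist_force: [-0.2, 0.2, 0.2]
width: -0.001
```

```bash
python3 - <<'E'
from nav import *
from workcell import bot,read_camera
st=bot.read_state(); show(st)
Rc=R.from_rotvec(st["tcp_rot"]).as_matrix()
print("upslope in tool",(Rc.T@(hoodR(P[2])@Rs)[:,0]).round(3))
for n in("scene","top"):
    c=read_camera(n); cv2.imwrite(f"pics/{n}2.png",c["pixels"][:,:,::-1])
a=cv2.imread("pics/top2.png")[75:250,235:475]; a=cv2.resize(a,None,fx=3.3,fy=3.3,interpolation=cv2.INTER_CUBIC)
cv2.imwrite("pics/top2c.png",a)
a=cv2.imread("pics/scene2.png")[70:230,200:400]; cv2.imwrite("pics/scene2c.png",cv2.resize(a,None,fx=3.5,fy=3.5,interpolation=cv2.INTER_CUBIC))
E
```

```text
t 5.6 slope pos [0.071  0.0003 0.014 ] F slope [-0.02  0.13  0.23] q [-0.18 -0.19  2.45  0.06  0.3   1.49] w -0.0
upslope in tool [ 0.001 -0.981 -0.196]
```

View pics/scene2c.png

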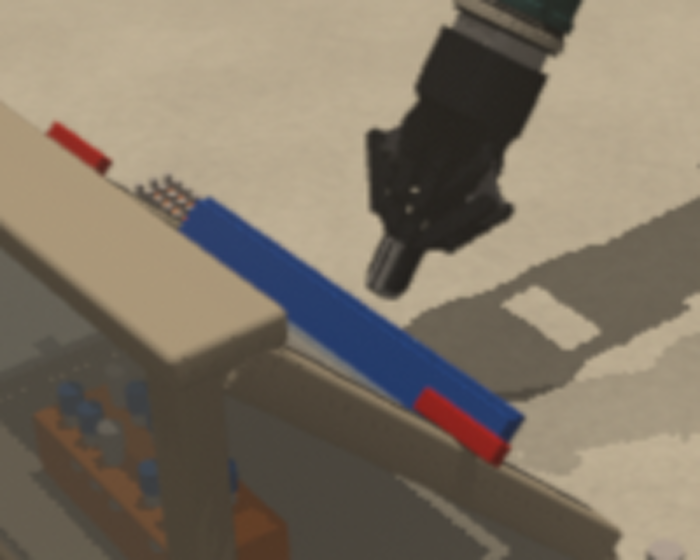

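View pics/top2c.png

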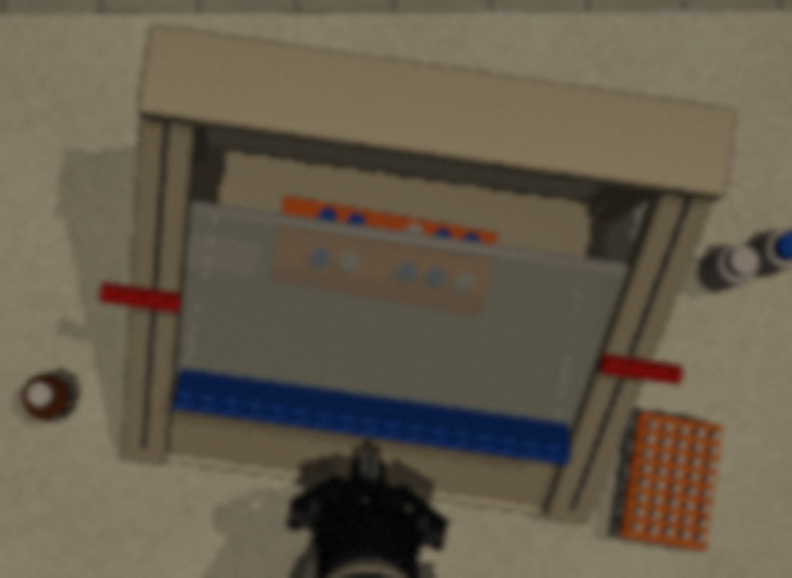

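The fingertips are just below the lip's front edge, at scene crop (385,290) and top crop (368,450), and clear of everything. I'll start the push.

Call:
arm_command:
  rows:
    - {"xyz": [0, -0.004, -0.0008], "delta_rot": [0, 0, 0], "gripper": 0}
    - {"xyz": [0, -0.004, -0.0008], "delta_rot": [0, 0, 0], "gripper": 0}
    - {"xyz": [0, -0.004, -0.0008], "delta_rot": [0, 0, 0], "gripper": 0}
    - {"xyz": [0, -0.004, -0.0008], "delta_rot": [0, 0, 0], "gripper": 0}
    - {"xyz": [0, -0.004, -0.0008], "delta_rot": [0, 0, 0], "gripper": 0}
    - {"xyz": [0, -0.004, -0.0008], "delta_rot": [0, 0, 0], "gripper": 0}
    - {"xyz": [0, -0.004, -0.0008], "delta_rot": [0, 0, 0], "gripper": 0}
    - {"xyz": [0, -0.004, -0.0008], "delta_rot": [0, 0, 0], "gripper": 0}

```text
time: 6.5
tool_pos: [0.5712, -0.0719, 0.1044]
tcp_rot: [-1.755, 2.039, -0.62]
wrist_force: [0.1, -0.0, -0.4]
width: -0.002
```

```bash
cat > look.py <<'E'
from nav import *
import sys
from workcell import bot,read_camera
k=sys.argv[1]
st=bot.read_state(); show(st)
Rc=R.from_rotvec(st["tcp_rot"]).as_matrix()
print("upslope in tool",(Rc.T@(hoodR(P[2])@Rs)[:,0]).round(3))
cs=[]
for n in("scene","top"):
    c=read_camera(n); cv2.imwrite(f"pics/{n}{k}.png",c["pixels"][:,:,::-1]); np.savez(f"pics/{n}{k}.npz",**c); cs.append(c)
a=cv2.imread(f"pics/top{k}.png")[75:250,235:475]; a=cv2.resize(a,None,fx=3.3,fy=3.3,interpolation=cv2.INTER_CUBIC)
cv2.imwrite(f"pics/top{k}c.png",a)
a=cv2.imread(f"pics/scene{k}.png")[60:220,200:400]; cv2.imwrite(f"pics/scene{k}c.png",cv2.resize(a,None,fx=3.5,fy=3.5,interpolation=cv2.INTER_CUBIC))
# lip: depth points in lip region; median of outer face x
for c,nm in zip(cs,("scene","top")):
    for col,m in zip("rb",masks(c)):
        v,u=np.where(m&(c["range_z"]>0));S_=w2s(P,unproj(c,u,v))
        for y0 in(-.2,-.14,.14,.2) :
            h=.012 if abs(y0)<.15 else .02
            if (col=="b")!=(abs(y0)<.15): continue
            g=(np.abs(S_[:,1]-y0)<h)&(np.abs(S_[:,2]-.02)<.03)&(S_[:,0]>.05)&(S_[:,0]<.3)
            if g.sum()>5: print(nm,col,y0,g.sum(),"s-.085 pct5/50/95",(np.percentile(S_[g,0],[5,50,95])-.085).round(4),"z",np.median(S_[g,2]).round(4))
E
python3 look.py 3
```

```text
t 6.5 slope pos [0.1048 0.0004 0.0145] F slope [-0.21 -0.03 -0.35] q [-0.18 -0.18  2.38  0.05  0.35  1.5 ] w -0.0
upslope in tool [ 0.001 -0.981 -0.195]
scene r -0.2 34 s-.085 pct5/50/95 [0.1084 0.1099 0.1124] z 0.0157
scene r 0.2 114 s-.085 pct5/50/95 [0.108  0.1109 0.1128] z 0.0146
scene b -0.14 28 s-.085 pct5/50/95 [0.0172 0.023  0.0251] z 0.0233
scene b 0.14 65 s-.085 pct5/50/95 [0.0162 0.0223 0.0252] z 0.0255
top r -0.2 83 s-.085 pct5/50/95 [0.1034 0.1107 0.1132] z 0.0212
top r 0.2 81 s-.085 pct5/50/95 [0.1023 0.1104 0.1138] z 0.021
top b -0.14 98 s-.085 pct5/50/95 [0.0154 0.0238 0.0267] z 0.026
top b 0.14 95 s-.085 pct5/50/95 [0.016  0.0239 0.0268] z 0.0245
```

View pics/scene3c.png

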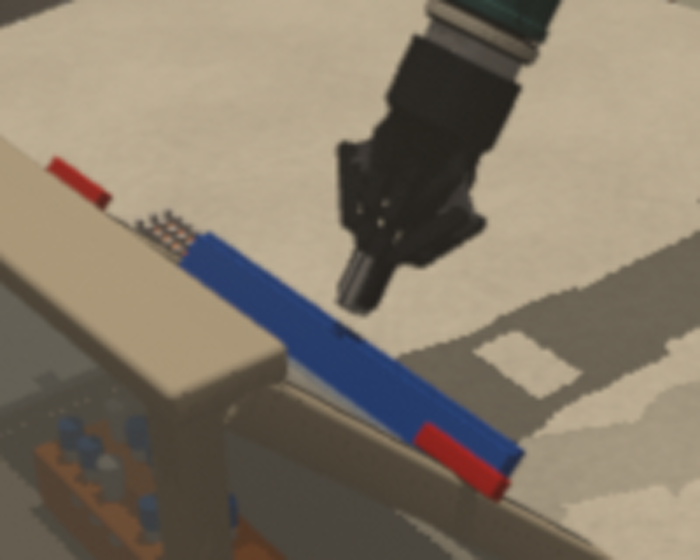

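View pics/top3c.png

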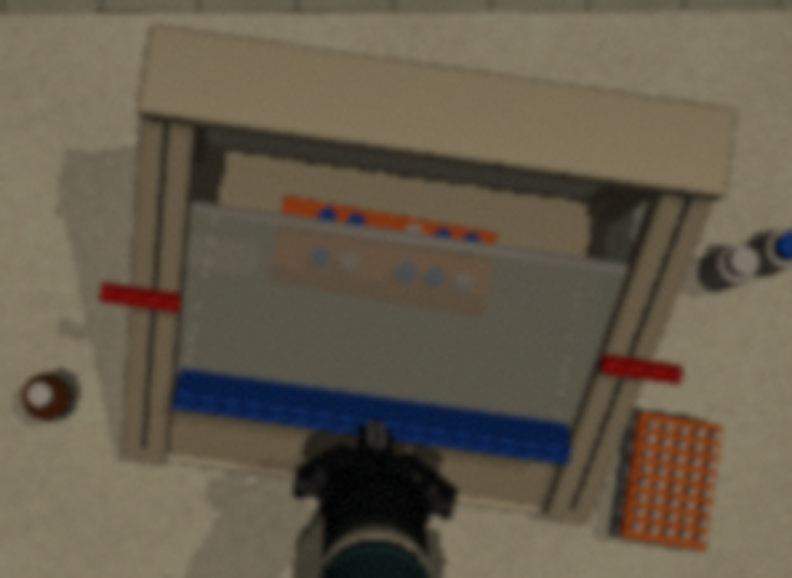

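```bash
python3 - <<'E'
from nav import *
from workcell import bot
st=bot.read_state()
for n,o in(("scene",(200,60,3.5)),("top",(235,75,3.3))):
    c=dict(np.load(f"pics/{n}3.npz"))
    px=proj(c,st["tool_pos"][None])[0]; print(n,"TCP px",px.round(1),"crop",((px-o[:2])*o[2]).round(0))
    # dark pixels near
    g=cv2.cvtColor(c["pixels"],cv2.COLOR_RGB2HSV)
    v,u=np.mgrid[int(px[1])-25:int(px[1])+8,int(px[0])-20:int(px[0])+20]; v=v.ravel();u=u.ravel()
    W=unproj(c,u,v); Rc=R.from_rotvec(st["tcp_rot"]).as_matrix(); T=(W-st["tool_pos"])@Rc
    k=(np.abs(T[:,0])<.016)&(np.abs(T[:,1])<.03)&(T[:,2]<.01)&(T[:,2]>-.06)&(g[v,u,1]<140)
    for i in np.where(k)[0][::3]: print(u[i],v[i],(T[i]*1000).round(0),c["pixels"][v[i],u[i]])
E
```

```text
scene TCP px [293.5 160.2] crop [327. 351.]
299 135 [ 13.  -5. -56.] [123 114  97]
299 136 [ 11.  -6. -54.] [104  96  84]
302 136 [ -1.  -9. -59.] [70 65 60]
300 137 [  1. -11. -55.] [91 85 78]
303 137 [ -6. -10. -58.] [92 86 79]
298 138 [ 10.  -7. -50.] [103  96  83]
301 138 [ -3. -12. -54.] [74 69 63]
304 138 [ -9.  -9. -58.] [74 70 64]
297 139 [ 11.  -7. -47.] [127 117 101]
300 139 [  1.  -9. -51.] [76 71 65]
303 139 [ -4.  -6. -54.] [83 78 71]
306 139 [-13.  -7. -58.] [42 39 35]
309 139 [ -9.   6. -59.] [38 35 31]
299 140 [  3.  -9. -48.] [85 79 72]
302 140 [ -6.  -9. -51.] [91 85 78]
305 140 [-13.  -8. -55.] [42 39 36]
308 140 [-13.   0. -57.] [38 35 31]
296 141 [ 11.  -7. -41.] [132 123 105]
299 141 [ -0. -11. -46.] [76 71 65]
302 141 [ -6.  -7. -49.] [84 79 72]
305 141 [-13.  -7. -53.] [41 38 35]
308 141 [-15.  -0. -55.] [37 34 30]
296 142 [ 12.  -5. -39.] [130 120 103]
299 142 [  0.  -9. -44.] [73 68 62]
302 142 [ -9. -10. -48.] [75 71 65]
305 142 [-12.  -4. -50.] [39 36 32]
308 142 [-14.   3. -53.] [38 35 30]
298 143 [  3.  -8. -40.] [74 69 63]
301 143 [ -7. -10. -45.] [84 7
[... 907 characters left out ...]
2 131 112]
296 153 [ 10.   7. -15.] [37 49 79]
297 154 [  4.   6. -15.] [37 48 76]
297 155 [ -2.   1. -14.] [35 47 77]
301 155 [ -7.   7. -18.] [74 75 81]
302 157 [-13.   7. -16.] [38 50 83]
top TCP px [347.7 199.3] crop [372. 410.]
344 188 [-15. -28.  10.] [87 83 71]
353 190 [ 10. -26.  10.] [87 83 72]
352 191 [  8. -22.  10.] [87 83 70]
346 203 [ -4.   3. -15.] [28 35 51]
349 203 [  2. -10. -36.] [32 33 37]
345 204 [ -9.  -9. -42.] [15 20 29]
348 204 [ -1. -13. -46.] [40 38 35]
351 204 [  7. -11. -41.] [35 38 51]
347 205 [ -4. -12. -50.] [44 42 38]
350 205 [  4. -13. -50.] [41 40 37]
345 206 [ -9.  -9. -52.] [16 16 15]
348 206 [ -1. -13. -56.] [39 38 34]
351 206 [  7. -12. -52.] [38 36 33]
```

```bash
python3 - <<'E'
from nav import *
for tag,pos,rv in(("1",[.5244,-.0647,.126],[-1.659,1.928,-.765]),("0",[.2877,-.6098,.1986],[-2.652,1.681,.0027]),("3",[.5712,-.0719,.1044],[-1.755,2.039,-.62])):
  Rc=R.from_rotvec(rv).as_matrix()
  for n in("scene","top"):
    c=dict(np.load(f"pics/{n}{tag}.npz")); v,u=np.mgrid[0:400,0:640]; v=v.ravel();u=u.ravel();ok=c["range_z"][v,u]>0; v=v[ok];u=u[ok]
    T=(unproj(c,u,v)-pos)@Rc
    lim=.07 if tag=="0" else .02
    k=(np.abs(T[:,0])<lim)&(np.abs(T[:,1])<.018)&(T[:,2]<.03)&(T[:,2]>-.12)
    h,e=np.histogram(T[k,2],np.arange(-.12,.031,.01)); print(tag,n,dict(zip((e[:-1]*1000).round().astype(int).tolist(),h.tolist())), proj(c,np.array([pos]))[0].round(0))
E
```

```text
1 scene {-120: 59, -110: 67, -100: 71, -90: 52, -80: 61, -70: 60, -60: 58, -50: 59, -40: 49, -30: 0, -20: 0, -10: 0, 0: 0, 10: 0, 20: 7} [310. 145.]
1 top {-120: 31, -110: 14, -100: 16, -90: 52, -80: 36, -70: 30, -60: 33, -50: 25, -40: 8, -30: 0, -20: 0, -10: 0, 0: 0, 10: 0, 20: 29} [346. 217.]
0 scene {-120: 0, -110: 0, -100: 16, -90: 34, -80: 49, -70: 50, -60: 45, -50: 21, -40: 0, -30: 0, -20: 0, -10: 0, 0: 0, 10: 0, 20: 0} [231.  29.]
0 top {-120: 126, -110: 115, -100: 95, -90: 23, -80: 37, -70: 54, -60: 48, -50: 13, -40: 0, -30: 0, -20: 0, -10: 0, 0: 0, 10: 0, 20: 0} [568. 309.]
3 scene {-120: 55, -110: 65, -100: 73, -90: 60, -80: 59, -70: 61, -60: 56, -50: 59, -40: 43, -30: 0, -20: 59, -10: 60, 0: 59, 10: 47, 20: 0} [294. 160.]
3 top {-120: 12, -110: 7, -100: 5, -90: 43, -80: 24, -70: 22, -60: 23, -50: 15, -40: 8, -30: 6, -20: 50, -10: 39, 0: 33, 10: 58, 20: 0} [348. 200.]
```

Both cameras and all three poses put the real fingertip about 31 mm behind the reported TCP. That means the hand is hovering about 10 mm above the lip, and nothing has been touched. I'll correct for the offset: go back down the slope, then in.

Call:
arm_command:
  rows:
    - {"xyz": [0, 0.0062, 0.0012], "delta_rot": [0, 0, 0], "gripper": 0}
    - {"xyz": [0, 0.0062, 0.0012], "delta_rot": [0, 0, 0], "gripper": 0}
    - {"xyz": [0, 0.0062, 0.0012], "delta_rot": [0, 0, 0], "gripper": 0}
    - {"xyz": [0, 0.0062, 0.0012], "delta_rot": [0, 0, 0], "gripper": 0}
    - {"xyz": [0, 0.0062, 0.0012], "delta_rot": [0, 0, 0], "gripper": 0}
    - {"xyz": [0, 0.0062, 0.0012], "delta_rot": [0, 0, 0], "gripper": 0}
    - {"xyz": [0, 0, 0], "delta_rot": [0, 0, 0], "gripper": 0}

```text
time: 7.3
tool_pos: [0.5427, -0.0676, 0.076]
tcp_rot: [-1.756, 2.041, -0.618]
wrist_force: [0.4, 0.6, 0.5]
width: -0.002
```

Call:
arm_command:
  rows:
    - {"xyz": [0, 0, 0.006], "delta_rot": [0, 0, 0], "gripper": 0}
    - {"xyz": [0, 0, 0.006], "delta_rot": [0, 0, 0], "gripper": 0}
    - {"xyz": [0, 0, 0.006], "delta_rot": [0, 0, 0], "gripper": 0}
    - {"xyz": [0, 0, 0.006], "delta_rot": [0, 0, 0], "gripper": 0}
    - {"xyz": [0, 0, 0.006], "delta_rot": [0, 0, 0], "gripper": 0}
    - {"xyz": [0, 0, 0], "delta_rot": [0, 0, 0], "gripper": 0}

```text
time: 7.9
tool_pos: [0.5606, -0.0704, 0.0513]
tcp_rot: [-1.756, 2.041, -0.618]
wrist_force: [-0.3, -0.5, 0.2]
width: 0.005
```

```bash
sed -i 's|^cs=\[\]|print("true tip slope",w2s(P,st["tool_pos"]-.031*Rc[:,2])[0].round(4))\ncs=[]|' look.py; python3 look.py 4
```

```text
t 7.9 slope pos [ 0.0597  0.0004 -0.0154] F slope [-0.04 -0.51  0.26] q [-0.18 -0.1   2.44  0.07  0.22  1.47] w 0.0
upslope in tool [ 0.001 -0.981 -0.196]
true tip slope [0.0658 0.0003 0.015 ]
scene r -0.2 38 s-.085 pct5/50/95 [0.1083 0.1106 0.1123] z 0.0158
scene r 0.2 113 s-.085 pct5/50/95 [0.1079 0.1106 0.1126] z 0.0143
scene b -0.14 31 s-.085 pct5/50/95 [0.0166 0.0224 0.0248] z 0.0155
scene b 0.14 68 s-.085 pct5/50/95 [0.0155 0.0226 0.0255] z 0.026
top r -0.2 81 s-.085 pct5/50/95 [0.1025 0.1099 0.1136] z 0.0206
top r 0.2 82 s-.085 pct5/50/95 [0.1013 0.11   0.113 ] z 0.0207
top b -0.14 97 s-.085 pct5/50/95 [0.0147 0.0239 0.0269] z 0.0262
top b 0.14 97 s-.085 pct5/50/95 [0.0155 0.0238 0.0264] z 0.0246
```

View pics/scene4c.png

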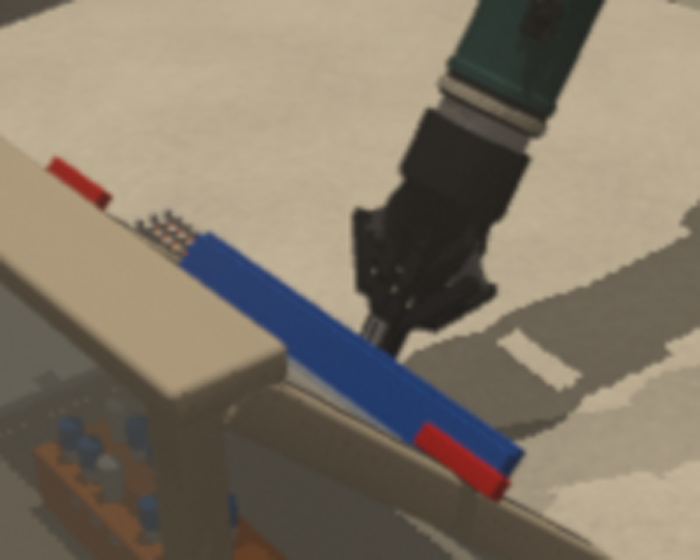

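View pics/top4c.png

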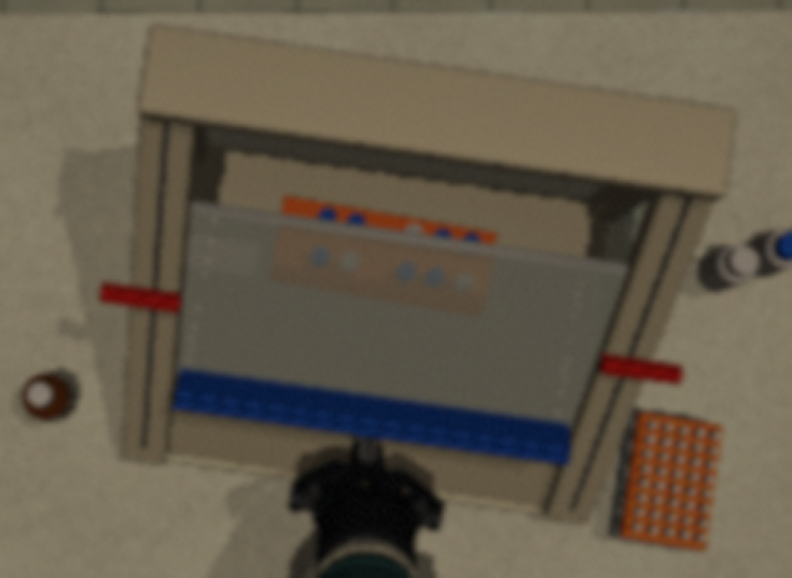

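The fingers now disappear behind the lip's outer edge at scene crop (380,345), so they are beneath it. Next I'll push about 40 mm up the slope.

Call:
arm_command:
  rows:
    - {"xyz": [0, -0.004, -0.0008], "delta_rot": [0, 0, 0], "gripper": 0}
    - {"xyz": [0, -0.004, -0.0008], "delta_rot": [0, 0, 0], "gripper": 0}
    - {"xyz": [0, -0.004, -0.0008], "delta_rot": [0, 0, 0], "gripper": 0}
    - {"xyz": [0, -0.004, -0.0008], "delta_rot": [0, 0, 0], "gripper": 0}
    - {"xyz": [0, -0.004, -0.0008], "delta_rot": [0, 0, 0], "gripper": 0}
    - {"xyz": [0, -0.004, -0.0008], "delta_rot": [0, 0, 0], "gripper": 0}
    - {"xyz": [0, -0.004, -0.0008], "delta_rot": [0, 0, 0], "gripper": 0}
    - {"xyz": [0, -0.004, -0.0008], "delta_rot": [0, 0, 0], "gripper": 0}
    - {"xyz": [0, -0.004, -0.0008], "delta_rot": [0, 0, 0], "gripper": 0}
    - {"xyz": [0, -0.004, -0.0008], "delta_rot": [0, 0, 0], "gripper": 0}

```text
time: 9.0
tool_pos: [0.5895, -0.0747, 0.0817]
tcp_rot: [-1.755, 2.039, -0.62]
wrist_force: [-4.7, -0.5, -0.8]
width: -0.001
```

```bash
python3 look.py 5
```

```text
t 9.0 slope pos [ 0.1018  0.0004 -0.0146] F slope [-3.77 -1.18  2.65] q [-0.18 -0.1   2.37  0.05  0.29  1.5 ] w -0.0
upslope in tool [ 0.001 -0.981 -0.195]
true tip slope [0.1079 0.0004 0.0158]
scene r -0.2 39 s-.085 pct5/50/95 [0.1073 0.1103 0.1122] z 0.0156
scene r 0.2 109 s-.085 pct5/50/95 [0.1075 0.1103 0.1128] z 0.0145
scene b -0.14 24 s-.085 pct5/50/95 [0.0467 0.0508 0.0529] z 0.0167
scene b 0.14 62 s-.085 pct5/50/95 [0.0435 0.0501 0.0532] z 0.0266
top r -0.2 81 s-.085 pct5/50/95 [0.1022 0.1101 0.1137] z 0.0206
top r 0.2 82 s-.085 pct5/50/95 [0.1015 0.1106 0.1135] z 0.0205
top b -0.14 94 s-.085 pct5/50/95 [0.0448 0.0528 0.0561] z 0.0245
top b 0.14 96 s-.085 pct5/50/95 [0.0454 0.053  0.0561] z 0.0255
```

View pics/scene5c.png

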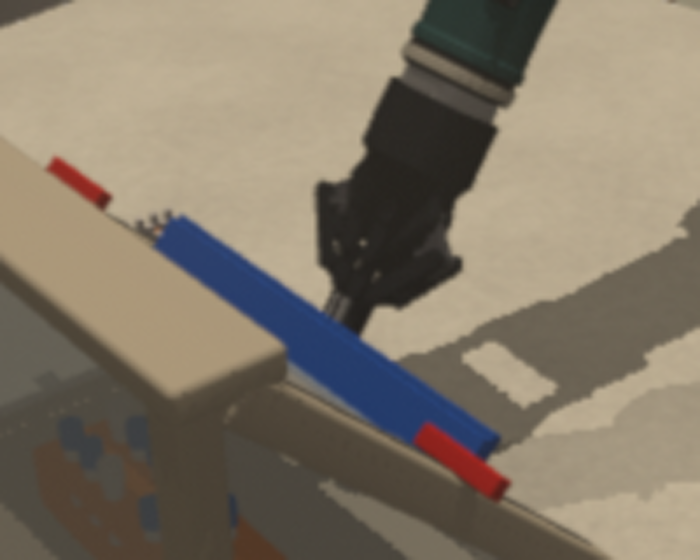

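View pics/top5c.png

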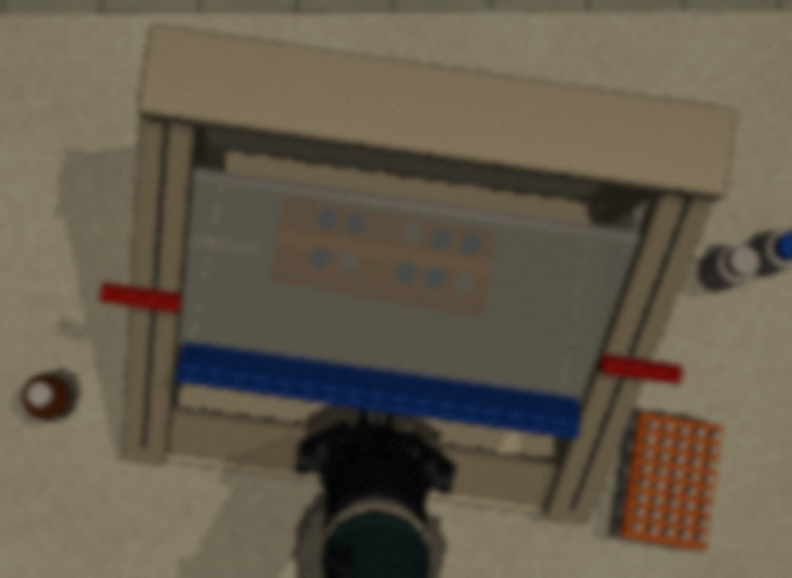

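```bash
cat > est.py <<'E'
from fit import *
import sys
k=sys.argv[1]
t=dict(np.load(f"pics/top{k}.npz"));s=dict(np.load(f"pics/scene{k}.npz"))
for cs in([t],[t,s]):
    x=fit(cs,True,verbose=False); print(x.round(4),"remain mm",((x[4]-x[3])*1000).round(1))
# fixed-pose estimate from top depth: top view 95pct / 5 pct edges
E
python3 est.py 5; python3 est.py 4;  python3 est.py 0
```

```text
[ 0.5076 -0.0623 -0.1501  0.0469  0.1059] remain mm 59.0
[ 0.5079 -0.0623 -0.1515  0.0451  0.1051] remain mm 59.9
[ 0.5077 -0.0621 -0.1508  0.0174  0.1059] remain mm 88.5
[ 0.508  -0.0624 -0.151   0.0163  0.1051] remain mm 88.8
[ 0.5077 -0.0622 -0.1509  0.0176  0.1058] remain mm 88.2
[ 0.5081 -0.0628 -0.1512  0.0166  0.105 ] remain mm 88.4
```

Call:
arm_command:
  rows:
    - {"xyz": [0, -0.0044, -0.0009], "delta_rot": [0, 0, 0], "gripper": 0}
    - {"xyz": [0, -0.0044, -0.0009], "delta_rot": [0, 0, 0], "gripper": 0}
    - {"xyz": [0, -0.0044, -0.0009], "delta_rot": [0, 0, 0], "gripper": 0}
    - {"xyz": [0, -0.0044, -0.0009], "delta_rot": [0, 0, 0], "gripper": 0}
    - {"xyz": [0, -0.0044, -0.0009], "delta_rot": [0, 0, 0], "gripper": 0}
    - {"xyz": [0, -0.0044, -0.0009], "delta_rot": [0, 0, 0], "gripper": 0}
    - {"xyz": [0, -0.0044, -0.0009], "delta_rot": [0, 0, 0], "gripper": 0}
    - {"xyz": [0, -0.0044, -0.0009], "delta_rot": [0, 0, 0], "gripper": 0}
    - {"xyz": [0, -0.0044, -0.0009], "delta_rot": [0, 0, 0], "gripper": 0}
    - {"xyz": [0, -0.0044, -0.0009], "delta_rot": [0, 0, 0], "gripper": 0}
    - {"xyz": [0, -0.003, -0.0006], "delta_rot": [0, 0, 0], "gripper": 0}
    - {"xyz": [0, 0, 0], "delta_rot": [0, 0, 0], "gripper": 0}

```text
time: 10.3
tool_pos: [0.6238, -0.0799, 0.1167]
tcp_rot: [-1.754, 2.038, -0.622]
wrist_force: [-0.5, -0.5, -2.1]
width: -0.0
```

```bash
python3 look.py 6; python3 est.py 6
```

```text
t 10.3 slope pos [ 0.1511  0.0005 -0.0144] F slope [-1.8  -0.53 -1.23] q [-0.18 -0.08  2.28  0.04  0.36  1.51] w -0.0
upslope in tool [ 0.001 -0.981 -0.193]
true tip slope [0.1571 0.0005 0.0161]
scene r -0.2 39 s-.085 pct5/50/95 [0.1076 0.1104 0.1126] z 0.0157
scene r 0.2 115 s-.085 pct5/50/95 [0.1084 0.1106 0.1131] z 0.0143
scene b -0.14 37 s-.085 pct5/50/95 [0.0947 0.0994 0.1026] z 0.0247
scene b 0.14 139 s-.085 pct5/50/95 [0.0945 0.0999 0.1023] z 0.0186
top r -0.2 81 s-.085 pct5/50/95 [0.1037 0.1101 0.114 ] z 0.0213
top r 0.2 81 s-.085 pct5/50/95 [0.103  0.1107 0.1133] z 0.0206
top b -0.14 103 s-.085 pct5/50/95 [0.0922 0.1012 0.1039] z 0.0267
top b 0.14 99 s-.085 pct5/50/95 [0.0933 0.1012 0.1037] z 0.0245
[ 0.5075 -0.0623 -0.15    0.0947  0.106 ] remain mm 11.3
[ 0.5079 -0.0624 -0.1514  0.0936  0.105 ] remain mm 11.5
```

View pics/scene6c.png

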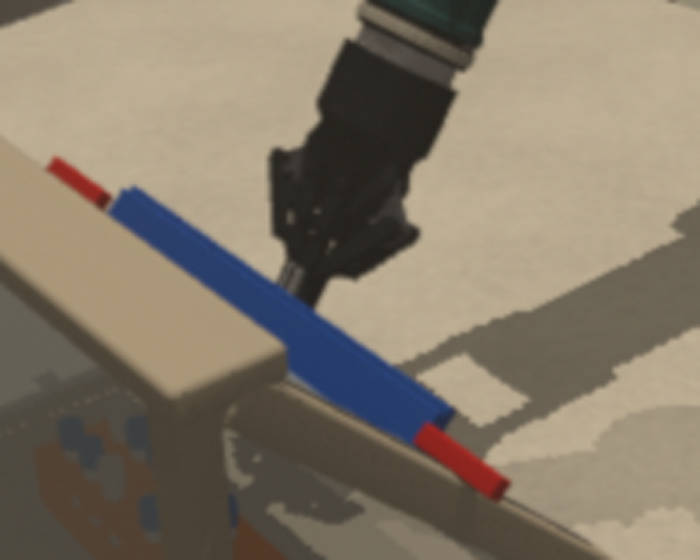

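View pics/top6c.png

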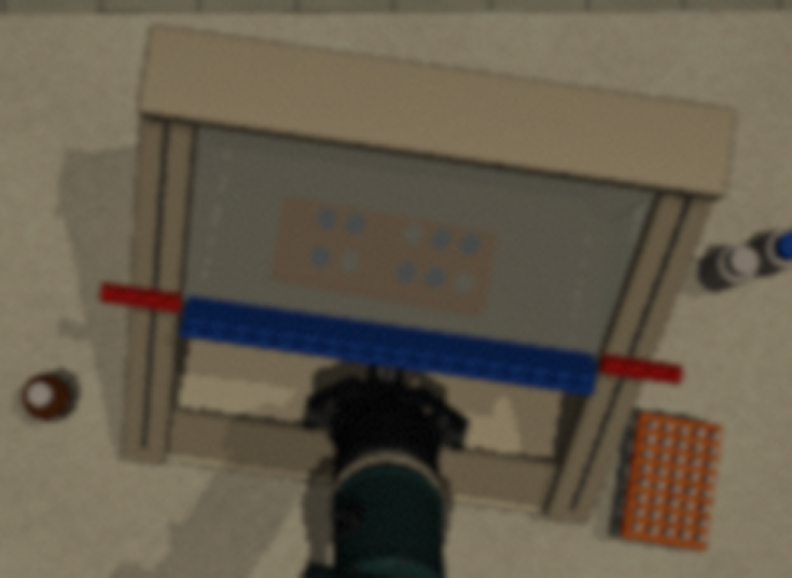

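Call:
arm_command:
  rows:
    - {"xyz": [0, -0.002, -0.0004], "delta_rot": [0, 0, 0], "gripper": 0}
    - {"xyz": [0, -0.002, -0.0004], "delta_rot": [0, 0, 0], "gripper": 0}
    - {"xyz": [0, -0.002, -0.0004], "delta_rot": [0, 0, 0], "gripper": 0}
    - {"xyz": [0, -0.002, -0.0004], "delta_rot": [0, 0, 0], "gripper": 0}
    - {"xyz": [0, -0.001, -0.0002], "delta_rot": [0, 0, 0], "gripper": 0}
    - {"xyz": [0, 0, 0], "delta_rot": [0, 0, 0], "gripper": 0}

```text
time: 11.0
tool_pos: [0.6294, -0.0807, 0.1224]
tcp_rot: [-1.755, 2.039, -0.62]
wrist_force: [-2.2, 1.1, -1.5]
width: -0.002
```

```bash
python3 look.py 7; python3 est.py 7
python3 - <<'E'
import cv2
a=cv2.imread("pics/top7.png"); b=cv2.imread("pics/scene7.png")
f=lambda i,x,y,w,h,k:cv2.resize(i[y:y+h,x:x+w],None,fx=k,fy=k,interpolation=cv2.INTER_CUBIC)
cv2.imwrite("pics/z7.png",cv2.vconcat([cv2.hconcat([f(a,260,150,50,35,8),f(a,395,170,50,35,8)]),cv2.hconcat([f(b,210,95,50,35,8),f(b,300,165,50,35,8)])]))
E
```

```text
t 11.0 slope pos [ 0.1592  0.0005 -0.0143] F slope [-2.7   0.74  0.61] q [-0.17 -0.08  2.26  0.04  0.37  1.52] w -0.0
upslope in tool [ 0.001 -0.981 -0.194]
true tip slope [0.1652 0.0005 0.0161]
scene r -0.2 38 s-.085 pct5/50/95 [0.1076 0.1105 0.1128] z 0.0158
scene r 0.2 110 s-.085 pct5/50/95 [0.1084 0.1106 0.1127] z 0.0145
scene b -0.14 35 s-.085 pct5/50/95 [0.1016 0.1078 0.1105] z 0.0255
scene b 0.14 139 s-.085 pct5/50/95 [0.1023 0.108  0.1107] z 0.0184
top r -0.2 81 s-.085 pct5/50/95 [0.103  0.1106 0.1145] z 0.0212
top r 0.2 81 s-.085 pct5/50/95 [0.1026 0.1102 0.1128] z 0.0203
top b -0.14 106 s-.085 pct5/50/95 [0.1007 0.1091 0.1118] z 0.0264
top b 0.14 100 s-.085 pct5/50/95 [0.1026 0.1094 0.1118] z 0.0262
[ 0.5076 -0.0625 -0.1505  0.1027  0.1058] remain mm 3.1
[ 0.5079 -0.0627 -0.1511  0.1018  0.1052] remain mm 3.4
```

View pics/z7.png

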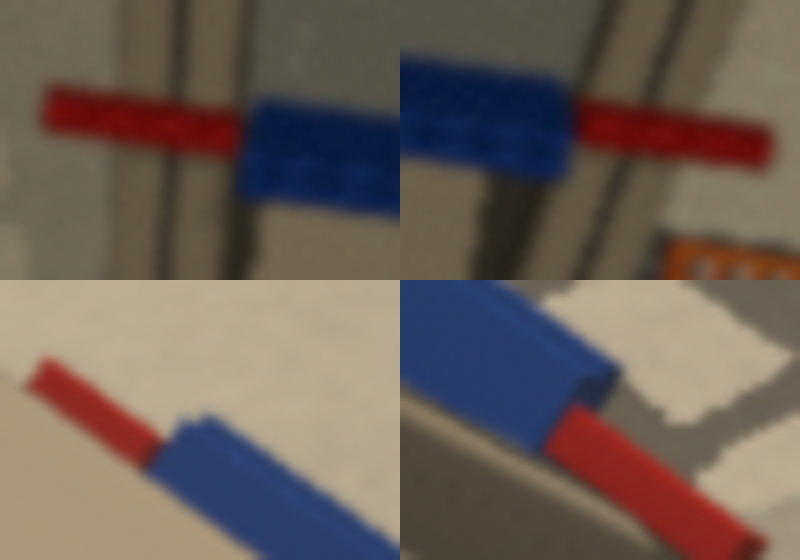

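Call:
arm_command:
  rows:
    - {"xyz": [0, -0.001, -0.0002], "delta_rot": [0, 0, 0], "gripper": 0}
    - {"xyz": [0, -0.001, -0.0002], "delta_rot": [0, 0, 0], "gripper": 0}
    - {"xyz": [0, -0.001, -0.0002], "delta_rot": [0, 0, 0], "gripper": 0}
    - {"xyz": [0, 0, 0], "delta_rot": [0, 0, 0], "gripper": 0}
    - {"xyz": [0, 0, 0], "delta_rot": [0, 0, 0], "gripper": 0}

```text
time: 11.6
tool_pos: [0.6313, -0.081, 0.1244]
tcp_rot: [-1.755, 2.039, -0.62]
wrist_force: [-2.4, -0.3, -0.6]
width: -0.001
```

```bash
python3 look.py 8; python3 est.py 8
python3 - <<'E'
import cv2,numpy as np
from nav import *
# fixed-pose estimate using average masks of centroids: vertical offset predicted vs observed in top for lip (ends) & markers
for k in("0","5","7","8"):
    t=dict(np.load(f"pics/top{k}.npz")); Pm=P.copy()
    red,blue=masks(t)
    from scipy.optimize import minimize_scalar
    g=t["pixels"].astype(float)
    def edge(mask,cen,h,y0):
        def f(s):
            c=[.085+s,y0,cen]; hull=cv2.convexHull(((proj(t,s2w(P,box(c,h)))+.5)*16).astype(np.int32))
            m=np.zeros((400*1,640),np.uint8); cv2.fillConvexPoly(m,hull-8,255,cv2.LINE_AA,4)
            m=m/255.; return -(2*(m*mask).sum()/(m.sum()+mask.sum()))
        ss=np.arange(0,.13,.0005); v=[f(s) for s in ss]; return ss[np.argmin(v)],-min(v)
    n,l=cv2.connectedComponents(red.astype(np.uint8))
    out=[]
    for y0 in(.2,-.2):
        px=proj(t,s2w(P,[.19,y0,.0145]))[0].round().astype(int); out.append(edge((l==l[px[1],px[0]]).astype(float),.0145,MH,y0))
    nb,lb,st,_=cv2.connectedComponentsWithStats(blue.astype(np.uint8)); big=1+np.argmax(st[1:,4])
    out.append(edge((lb==big).astype(float),.0175,LIPH,0))
    print(k,np.round(out,4).tolist(),"remain",(np.mean([out[0][0],out[1][0]])-out[2][0]).round(4))
E
```

```text
t 11.6 slope pos [ 0.162   0.0005 -0.0144] F slope [-2.06 -0.68  1.21] q [-0.17 -0.08  2.25  0.04  0.38  1.52] w -0.0
upslope in tool [ 0.001 -0.981 -0.194]
true tip slope [0.168  0.0005 0.0161]
scene r -0.2 37 s-.085 pct5/50/95 [0.1083 0.1101 0.1136] z 0.0157
scene r 0.2 111 s-.085 pct5/50/95 [0.108  0.1101 0.1123] z 0.0146
scene b -0.14 32 s-.085 pct5/50/95 [0.1049 0.1104 0.1126] z 0.0254
scene b 0.14 133 s-.085 pct5/50/95 [0.1051 0.1111 0.1135] z 0.0188
top r -0.2 80 s-.085 pct5/50/95 [0.1019 0.111  0.1134] z 0.0202
top r 0.2 82 s-.085 pct5/50/95 [0.1028 0.11   0.1129] z 0.0206
top b -0.14 101 s-.085 pct5/50/95 [0.1028 0.1119 0.1144] z 0.0266
top b 0.14 101 s-.085 pct5/50/95 [0.1044 0.112  0.115 ] z 0.0264
[ 0.5075 -0.0628 -0.15    0.1054  0.1059] remain mm 0.4
[ 0.508  -0.0631 -0.1505  0.1043  0.1052] remain mm 0.9
0 [[0.1065, 0.7257], [0.104, 0.7139], [0.018, 0.8841]] remain 0.0873
5 [[0.1065, 0.7181], [0.104, 0.7101], [0.0445, 0.8776]] remain 0.0608
7 [[0.105, 0.7289], [0.104, 0.7101], [0.103, 0.8788]] remain 0.0015
8 [[0.105, 0.7363], [0.104, 0.7063], [0.106, 0.8751]] remain -0.0015
```

All the estimates put the lip within about 1 mm of the markers. I'll take the hand away: first down the slope, then out of the pane.

Call:
arm_command:
  rows:
    - {"xyz": [0, 0.003, 0.0006], "delta_rot": [0, 0, 0], "gripper": 0}
    - {"xyz": [0, 0.005, 0.001], "delta_rot": [0, 0, 0], "gripper": 0}
    - {"xyz": [0, 0.006, 0.001], "delta_rot": [0, 0, 0], "gripper": 0}
    - {"xyz": [0, 0.006, 0.001], "delta_rot": [0, 0, 0], "gripper": 0}
    - {"xyz": [0, 0.004, -0.008], "delta_rot": [0, 0, 0], "gripper": 0}
    - {"xyz": [0, 0.003, -0.012], "delta_rot": [0, 0, 0], "gripper": 0}
    - {"xyz": [0, 0.003, -0.015], "delta_rot": [0, 0, 0], "gripper": 0}
    - {"xyz": [0, 0.003, -0.015], "delta_rot": [0, 0, 0], "gripper": 0}
    - {"xyz": [0, 0, -0.015], "delta_rot": [0, 0, 0], "gripper": 0}
    - {"xyz": [0, 0, 0], "delta_rot": [0, 0, 0], "gripper": 0}

```text
time: 12.7
tool_pos: [0.5708, -0.0719, 0.1596]
tcp_rot: [-1.752, 2.036, -0.624]
wrist_force: [0.6, 0.0, 0.5]
width: -0.001
```

```bash
python3 look.py 9; python3 est.py 9
python3 - <<'E'
import cv2
a=cv2.imread("pics/top9.png"); b=cv2.imread("pics/scene9.png")
f=lambda i,x,y,w,h,k:cv2.resize(i[y:y+h,x:x+w],None,fx=k,fy=k,interpolation=cv2.INTER_CUBIC)
cv2.imwrite("pics/z9.png",cv2.vconcat([cv2.hconcat([f(a,260,150,50,35,8),f(a,395,170,50,35,8)]),cv2.hconcat([f(b,210,95,50,35,8),f(b,300,165,50,35,8)])]))
E
```

```text
t 12.7 slope pos [0.1436 0.0004 0.0538] F slope [ 0.79  0.13 -0.01] q [-0.18 -0.27  2.33  0.03  0.48  1.52] w -0.0
upslope in tool [ 0.001 -0.982 -0.19 ]
true tip slope [0.1495 0.0004 0.0843]
scene r -0.2 37 s-.085 pct5/50/95 [0.108  0.11   0.1128] z 0.0157
scene r 0.2 111 s-.085 pct5/50/95 [0.1077 0.1107 0.1128] z 0.0146
scene b -0.14 12 s-.085 pct5/50/95 [0.1029 0.1079 0.1119] z 0.0288
scene b 0.14 138 s-.085 pct5/50/95 [0.1043 0.111  0.1132] z 0.0193
top r -0.2 80 s-.085 pct5/50/95 [0.1024 0.1111 0.1132] z 0.0212
top r 0.2 81 s-.085 pct5/50/95 [0.1018 0.1101 0.1131] z 0.0207
top b -0.14 104 s-.085 pct5/50/95 [0.1039 0.112  0.1145] z 0.0266
top b 0.14 101 s-.085 pct5/50/95 [0.1046 0.1122 0.1146] z 0.0262
[ 0.5075 -0.0627 -0.1506  0.1057  0.106 ] remain mm 0.3
[ 0.5083 -0.0629 -0.151   0.104   0.105 ] remain mm 1.0
```

View pics/z9.png

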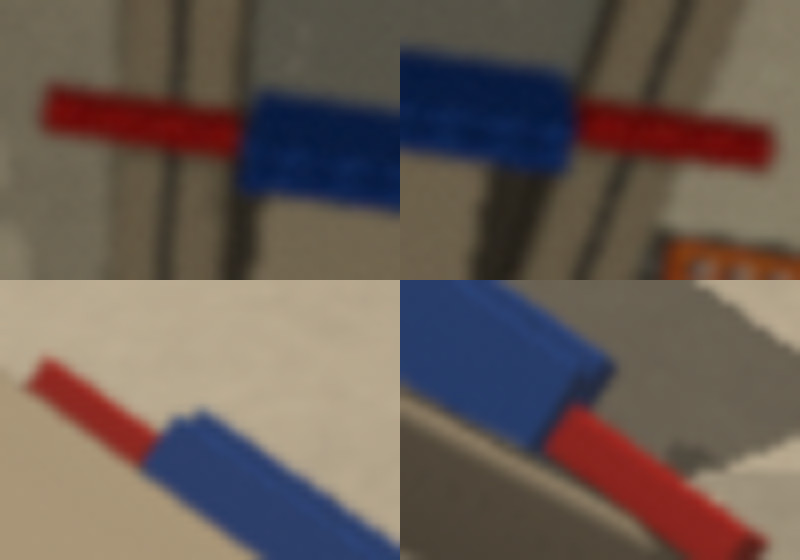

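View pics/scene9c.png

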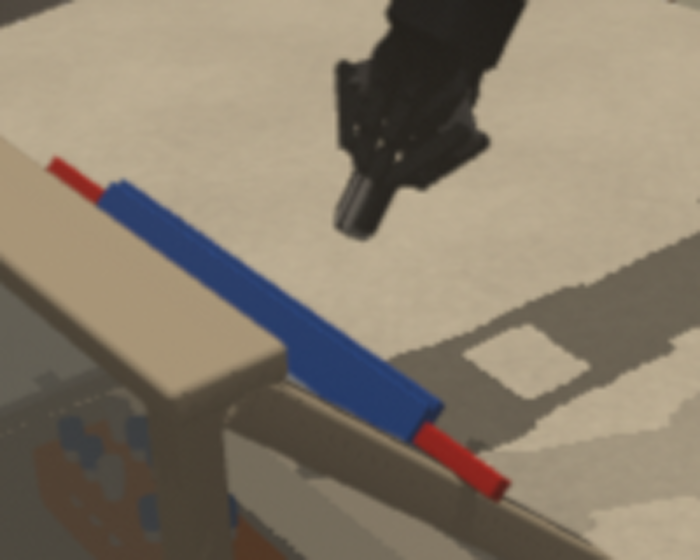

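View pics/top9c.png

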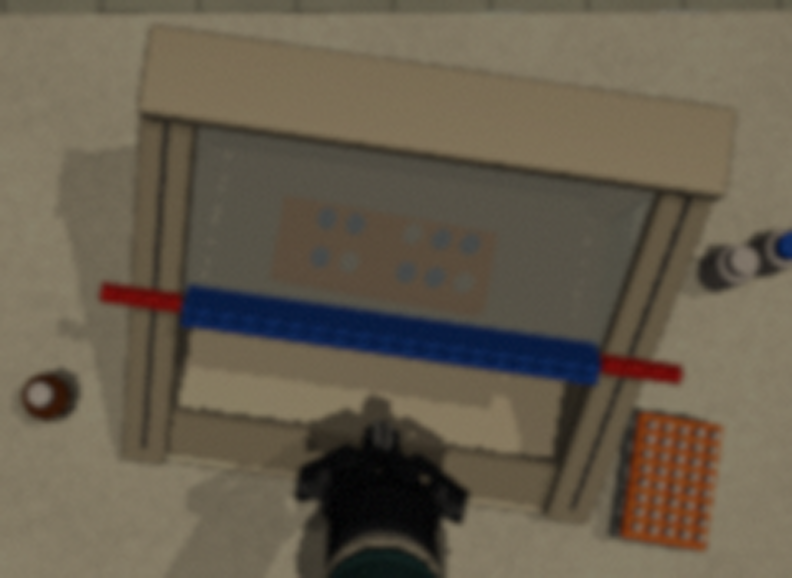

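The hand is clear, at scene crop (355,235). The lip lies between the markers at both ends, top crop (185,305) and (600,365), and the markers, bottle, tip box and rack haven't moved. I'll hand the job in.

```bash
python3 -c "
from workcell import bot
print(bot.finish_job())"
```

```text
the job is handed in; nothing more can be done
None
```

I pushed the window up from beneath its blue lip with the shut fingertips, about 88 mm along the slope, until the lip was level with the red markers. I then backed the hand away and handed the job in at about 12.8 s.

**Lip position:** After I took the hand away, the window stayed where it was. The two image fits put the lip 0.3 and 1.0 mm below the markers, and the lip's top edge in the depth data put it about 0.4 mm above. A silhouette overlap check just before release read about 1.5 mm above, but it is only good to 1–2 mm.

**Other objects:** The markers, bottle, tip box and tube rack showed no movement in the images. Pushing took about 4–5 N at the wrist, and the reading was close to zero once the hand was clear.

**What went wrong:**
- **Fingertip offset:** The cameras showed the real fingertips about 31 mm short of the reported TCP. My first push therefore passed above the lip without touching it, and I corrected for the offset.
- **Elbow limit:** On the way in, the elbow joint reached its range limit, reading 2.57 rad against a limit of 2.57. I made the tool steeper to move away from it, and I can't tell from the rounded reading whether it went past.

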